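# Uncap a tensioner's pivot and hold its arm wound to the stop

## Task

I need to get at the pivot screw of the spring-loaded tensioner: lift the loose dust cap off the top of its pivot and set it upright, fully down, into the empty cap holder, and let go of it. Then swing its arm (there is an upright post to hold it by) against its spring all the way round to the stout stop post, and keep holding it there with the gripper: finish while holding, do not let go. Leave the other things alone.

Things in the scene. Friction and masses are not known exactly. Their poses are not given: they have to be found in the camera images.
- tensioner: Tensioner unit, fixed to the worktop: bare aluminium plate 140 x 130 x 10 mm on 6 mm rubber feet, turned up to 0.35 rad from square. Origin on the worktop under the plate's centre, z up. Its pivot stands at x = +40 mm, y = 0, on the side away from the robot; the arm reaches back over the plate toward the robot. A thin dowel 8 mm across marks the arm's rest, a stout dark post its stop.
- pivot (a point): Point on the upright pivot axis, at the centre of the floor of the grey cup on top of the pivot, 61 mm above the worktop; the dust cap's underside starts here and the cap covers the pivot screw. The cup is 43 mm across outside, 35 mm inside, 5 mm deep, rim 66 mm above the worktop.
- cage_swing (a joint): Angle of the arm about the pivot, rad: 0 at rest (arm points front left as the robot sees it), grows counterclockwise seen from above, 1.2 against the stop (front right). A spring pushes it back to 0: 0.22 N m at rest, 0.36 N m/rad more as it turns, 0.65 N m at the stop (2.4 N to 7.2 N at the post). It flies back if let go.
- cage_arm: The moving arm: a steel cage of two flat plates 22 mm wide with two black rollers between them, top of the upper plate 48 mm above the worktop. Origin on the pivot axis 32 mm above the worktop, x along the arm toward its post.
- post_top (a point): Centre of the top of the round upright steel post at the end of the arm, to take hold of: 16 mm in diameter, 90 mm from the pivot axis, top 92 mm above the worktop; a collar 22 mm across covers its lowest 3 mm, up to 51 mm above the worktop. It moves with the arm on an arc about the pivot; being round it may turn between the fingers.
- stop_post (a point): Centre of the top of the stop: a stout dark fixed post on the plate, 16 mm across, top 46 mm above the worktop. The side of the arm meets it 50 mm from the pivot when the arm is fully round.
- dust_cap: Loose black plastic dust cap, 30 mm across at the foot, tapering to 27 mm at 14 mm height, 16 mm high with a low rib on top (18 mm), 10 to 20 g. Origin at the centre of its underside, z up. It stands in the pivot cup with its upper 11 mm free, and just lifts out.
- empty_holder: The empty one of two equal cap holders, fixed on the worktop beyond the tensioner: aluminium base 46 x 46 x 8 mm with a round grey cup, outside 43 mm, inside 35 mm across, 5 mm deep, rim 15 mm above the origin. Origin at the centre of the base's underside, z up.
- empty_holder_seat (a point): Centre of the floor of the empty holder's cup, where the middle of the dust cap's underside belongs.
- full_holder: The other cap holder, of the same shape, 80 mm or more from the empty one; a spare cap stands in it. The two may be either way round.
- spare_cap: A second cap just like the dust cap, standing in the other holder; to be left alone. Origin at the centre of its underside.
- oil_bottle: White squeeze bottle with a red spout, 44 mm across, 146 mm high, near the worktop's front edge, to the right; leave alone. Origin at its foot.
- tally_counter: Small light round tally counter, 48 x 46 x 23 mm, beyond the cap holders; leave alone. Origin under its middle.
- bracket: Small bent steel hinge bracket, 44 x 46 x 39 mm, left of the oil bottle; leave alone. Origin under its middle.

How it is judged:
By the outcome, as a careful person would: the job done as asked, in the order asked, and still so for the second after the job is handed in, while the arm keeps its last pose, push and grip.
It also fails if it takes over 51 s, if anything falls off the work surface, if the arm or the gripper's body presses on something with over 40 N, if the wrist force passes 120 N, or if a joint passes its speed limit or range.

## Robot

A 7-joint arm with a two-finger parallel gripper is mounted at the origin on a cart in front of the work surface, level with it; the furniture and walls round the work are solid. World frame = base frame: x ahead of the robot, y to its left, z up, the work surface at z = 0. Lengths are in m, angles in rad, forces in N, time in s.
With the tool pointing down it reaches from about 0.425 to 0.875 m from the base axis. Payload 4.7 kg.
Tool frame: the origin (TCP) lies where the fingers leave the gripper's body, on its centre line; the fingertips stand 70 mm ahead of it and the grasp point (between the pads) lies 51 mm ahead of it; z points along the fingers, y is the line along which they close (so a half turn about z gives the same grasp; the last joint's range is limited). The gripper opens to 87 mm and grips with 3 to 60 N. Pads are 19 mm wide; open, the fingers measure 117 mm over their backs; the gripper's body (75 mm by 190 mm) begins 51 mm behind the grasp point.
Start: joints at [1.206, 0.321, -0.07, 1.45, 0.023, 1.371, -0.057], TCP at [0.24, -0.604, 0.292] pointing down, gripper open.
Joint ranges: [-2.86, 2.86], [-0.3, 2.09], [-1.38, 1.24], [0.06, 2.45], [-1.56, 4.7], [0.09, 2.05], [-2.69, 2.69]. Speed limits (rad/s): [2.57, 2.57, 3.14, 3.14, 3.14, 3.14, 3.14].

## Interface

Orientations are given as a rotation vector (axis times angle).
In Python, from bench import ctrl gives the robot as it stands.
- The arm moves only by the tool drive_tool, never from a script. Its argument "motion" is a list of rows, each a list of 3 entries, a list of its own where there are three numbers: the shift along the tool's x, y, z in cm, then the turn, a rotation vector about the tool's x, y, z in degrees, then the opening, from -1 (shut) to 1 (fully open). In form: [[[x, y, z], [ax, ay, az], claw], ...]. A call has 1 to 12 rows; each row shifts and turns the commanded pose from where the row before left it, along the tool's axes as they then stand; what a row does not reach is not made up. A row lasts 1/8 s, in which the tool goes at most 62.5 mm and 10.7 degrees, less where a joint would pass 70% of its speed; a pose out of reach is approached as far as the arm can. A call with a gripper value outside its range is refused whole. The fingers move at their own pace and stop on an object; "force" is the grip in N (left out, the last holds). Time passes only in rows, so rows that do not move let the fingers close. It gives the time, the measured TCP pose, the force, the opening and the grip force at its end, in the units of the state.
- ctrl.get_state(): the state, without advancing time (a new reading comes with each control period).
- ctrl.get_image(name): name is "scene" or "top"; returns the picture (384x512x3 uint8, red, green, blue); there is no depth.
- ctrl.calibration(name): a dict with "K" (3x3 intrinsics, pixels), "origin" and "attitude" of the camera in the world. Camera axes: x right, y up, looking along -z (the intrinsics and any distortion apply to the point x, -y, -z); pixel columns grow to the right and rows downward; lengths in m; the calibration is good to about 2 mm. A picture is of the moment at which its call begins. calibration takes no time and is no camera call.
- ctrl.close_job(): hands the job in; it is judged then, once.
The state is a dict: "time": time; "joint_positions": joint angles; "qd": joint speeds; "joint_torque": joint torques, N m; "position": TCP position; "tool_rot": TCP orientation; "ft_force": force on the tool from outside, world axes, zero at the start; "torque": the same for the moment, N m; "grip_width": opening from 0.0 (shut) to 1.0 (fully open); "grip_force": force on a finger pad.
Only numpy, scipy, OpenCV 4.12 (cv2) and the standard library are available. Lean on these libraries where they do the work, as an engineer would, in place of code of your own. Each camera call takes 0.05 s, during which the arm holds its last target. There are 200 camera calls.

## Working session

There is one attempt and no reset: what is moved stays moved. The work goes in short steps, Python scripts to look and compute and a tool call to move; the robot and the scene stay as the last step left them, time stands still between calls to the robot, and variables do not carry over. Pictures are saved under pics/ and viewed, at most 10 in all, crops included, and the job is handed in when it is done.

Besides the shell and the picture viewer there is one more tool, called after "Request:" as name(argument=value, ...), one argument or row to a line, values as JSON. drive_tool: Moves the arm, as the interface text tells. Its arguments: {"type":"object","properties":{"motion":{"type":"array","items":{"type":"array"}},"force":{"type":"number"}},"required":["motion"]}

```bash
ls; mkdir -p pics; python3 - <<'E'
from bench import ctrl
import cv2
for n in("scene","top"):
    cv2.imwrite(f"pics/{n}0.png",cv2.resize(ctrl.get_image(n)[:,:,::-1],(800,600),interpolation=cv2.INTER_CUBIC)); print(ctrl.calibration(n))
print(ctrl.get_state())
E
```

```text
pics
{'K': array([[422.00853484,   0.        , 257.79309832],
       [  0.        , 422.00853484, 186.48465105],
       [  0.        ,   0.        ,   1.        ]]), 'origin': array([0.04994058, 0.05461247, 0.84189646]), 'attitude': array([ 0.3818024 , -0.79993933, -2.14709973])}
{'K': array([[448.8104888 ,   0.        , 252.32282037],
       [  0.        , 448.8104888 , 191.12425852],
       [  0.        ,   0.        ,   1.        ]]), 'origin': array([ 0.4630405 , -0.36965513,  0.98973848]), 'attitude': array([ 0.08325102, -0.09724476, -1.5680356 ])}
{'time': 0.1, 'joint_positions': array([ 1.20610385,  0.32175135, -0.07010214,  1.45153645,  0.02261731,
        1.37079073, -0.05689972]), 'qd': array([ 0.00040022, -0.00064426,  0.00039259, -0.00129648, -0.00121046,
        0.00045217, -0.00120825]), 'joint_torque': array([ 4.34999274e-04, -4.92569304e+01, -4.05523963e-01, -3.13403070e+01,
       -6.41196314e-02,  3.94291466e-02,  1.08230111e-04]), 'position': array([ 0.24019979, -0.60359518,  0.29127762]), 'tool_rot': array([-3.08378444e+00, -5.91218748e-01,  6.60547998e-04]), 'ft_force': array([-0.36680805,  0.02991053,  0.08085205]), 'torque': array([-0.05250369, -0.00093042, -0.00056226]), 'grip_force': 0.0, 'grip_width': 1.0030822577798486}
```

View pics/top0.png

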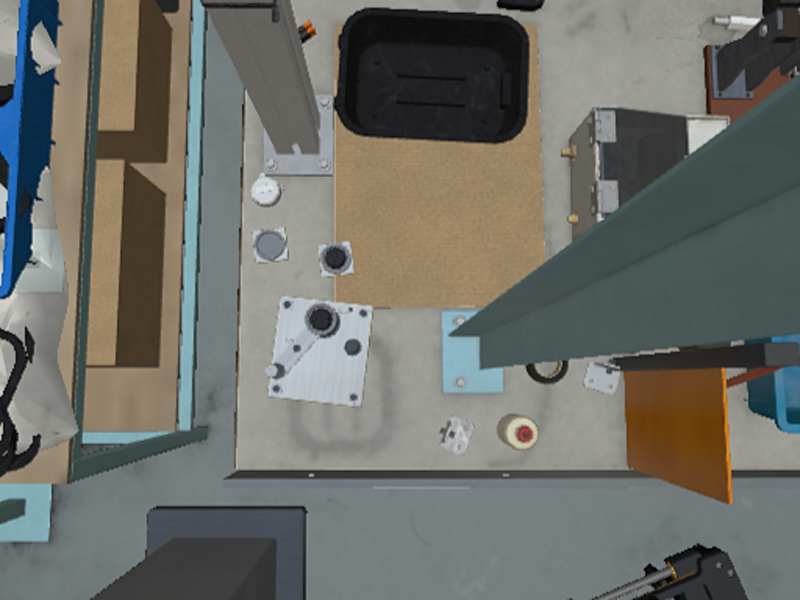

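View pics/scene0.png

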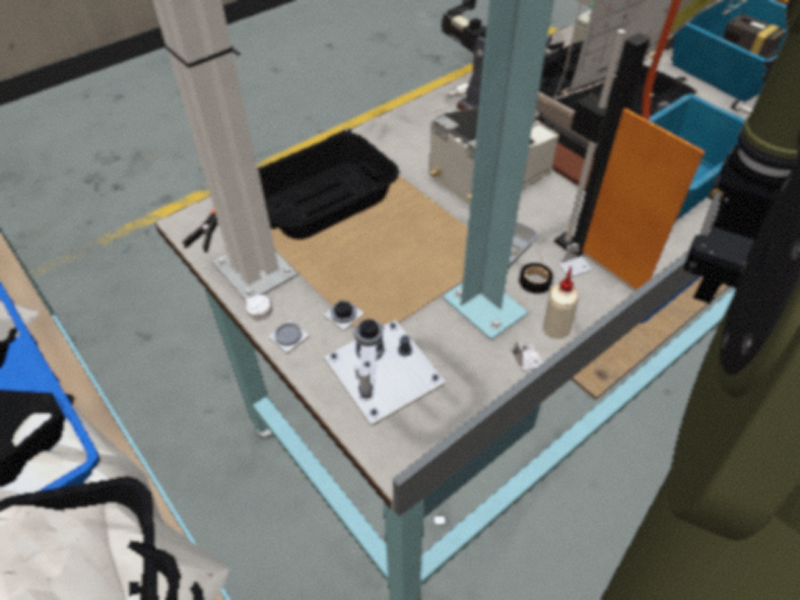

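The top view shows the tensioner at about (320,350) in 800x600 pixels. The pivot cap is at (321,318), the post at (272,370), the empty holder at (270,244), and the full one at (336,258). A green column stands at about (470,330) and a beige one at (300,150). I'll enlarge crops of both views next.

```bash
cat > h.py <<'E'
import numpy as np,cv2
from scipy.spatial.transform import Rotation as R
from bench import ctrl
def ray(n,u,v):
    c=ctrl.calibration(n);K=c["K"];a=np.array([(u-K[0,2])/K[0,0],-(v-K[1,2])/K[1,1],-1.])
    return c["origin"],R.from_rotvec(c["attitude"]).apply(a)
def at(n,u,v,z):
    o,d=ray(n,u,v);return o+d*(z-o[2])/d[2]
def proj(n,p):
    c=ctrl.calibration(n);q=R.from_rotvec(c["attitude"]).inv().apply(np.array(p)-c["origin"]);K=c["K"]
    return K[0,0]*q[0]/-q[2]+K[0,2],K[1,1]*q[1]/q[2]+K[1,2]
def crop(n,x0,y0,w,s,name):
    im=ctrl.get_image(n)[y0:y0+int(w*.75),x0:x0+w,::-1]
    cv2.imwrite("pics/"+name,cv2.resize(im,None,fx=s,fy=s,interpolation=cv2.INTER_CUBIC))
E
python3 - <<'E'
from h import *
crop("top",145,138,112,7,"t1.png"); crop("scene",160,180,133,6,"s1.png")
k=.64
for nm,u,v,z in [("cap",321,318,.077),("post",272,370,.092),("empty",270,244,.015),("full",336,258,.03),("stop",353,347,.046),("green l",443,310,0.01),("green r",503,392,.01),("col corner",480,365,.2),("beige base",265,172,.01),("beige base r",333,175,.01),("bottle",520,430,.14),("edge",240,470,0)]:
    print(nm,at("top",u*k,v*k,z).round(3))
E
```

```text
cap [ 0.543 -0.282  0.077]
post [ 0.475 -0.222  0.092]
empty [ 0.653 -0.203  0.015]
full [ 0.63  -0.297  0.03 ]
stop [ 0.507 -0.323  0.046]
green l [ 0.56  -0.447  0.01 ]
green r [ 0.446 -0.529  0.01 ]
col corner [ 0.479 -0.473  0.2  ]
beige base [ 0.759 -0.193  0.01 ]
beige base r [ 0.755 -0.29   0.01 ]
bottle [ 0.403 -0.528  0.14 ]
edge [ 0.339 -0.166  0.   ]
```

View pics/t1.png

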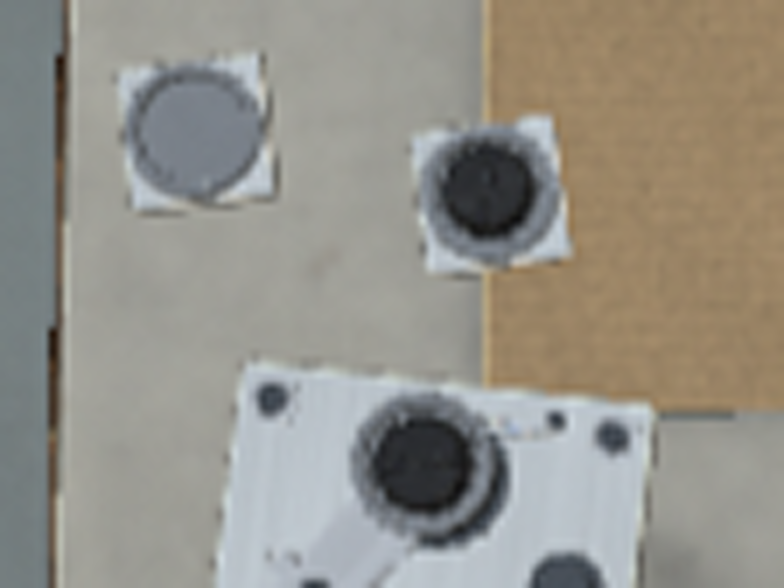

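View pics/s1.png

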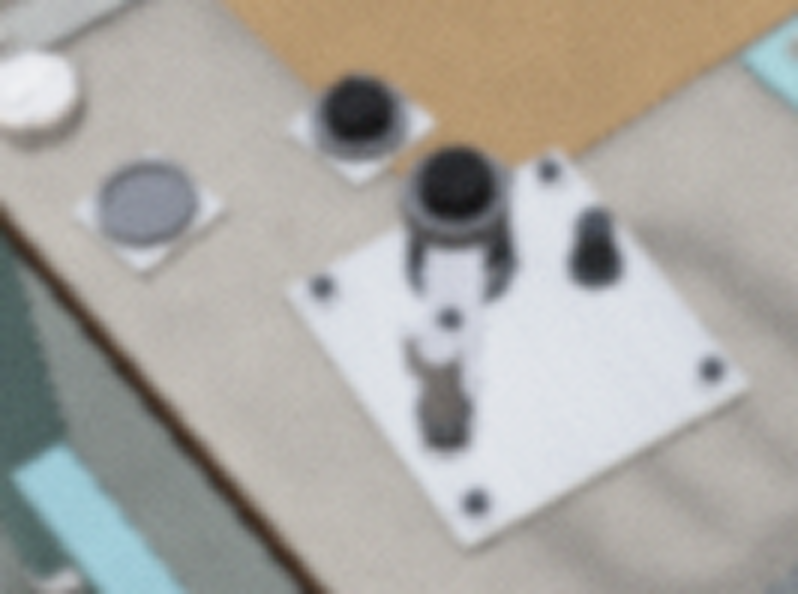

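The empty holder's rim is centred at t1 (196,131), the pivot cap's top at (425,465), and the plate's far corners at (248,363) and (652,408). In s1 the cap top is at (460,180) and the empty rim at (148,202).

```bash
python3 - <<'E'
from h import *
T=lambda x,y,z:at("top",145+x/7-.5+.07,138+y/7-.5+.07,z)
S=lambda x,y,z:at("scene",160+x/6-.42,180+y/6-.42,z)
a,b=T(248,363,.016),T(652,408,.016)
yaw=np.arctan2(*(a-b)[[1,0]])-np.pi/2
print("corners",a,b,np.linalg.norm(a-b),yaw,(a+b)/2)
print("pivot from plate",(a+b)/2-.030*np.array([np.cos(yaw),np.sin(yaw),0]))
print("cap",T(425,465,.077),S(460,180,.078)); print("rim",S(457,193,.066))
print("empty",T(196,131,.015),S(148,202,.015))
print("post",at("top",174-.2,237-.2,.092), S(440,372,.092)); print("stop",S(595,217,.046))
s=ctrl.get_state();print(R.from_rotvec(s["tool_rot"]).as_matrix().round(3))
E
```

```text
corners [ 0.5789658  -0.22051122  0.016     ] [ 0.56502562 -0.34646272  0.016     ] 0.12672059278563905 -0.11023036572516531 [ 0.57199571 -0.28348697  0.016     ]
pivot from plate [ 0.54217779 -0.28018675  0.016     ]
cap [ 0.54186177 -0.28189167  0.077     ] [ 0.54082772 -0.28352461  0.078     ]
rim [ 0.54425721 -0.28406401  0.066     ]
empty [ 0.65257554 -0.20263683  0.015     ] [ 0.65427016 -0.2060362   0.015     ]
post [ 0.47509932 -0.2216345   0.092     ] [ 0.4685948  -0.21954472  0.092     ]
stop [ 0.51289189 -0.32718405  0.046     ]
[[ 0.929  0.37  -0.   ]
 [ 0.37  -0.929  0.001]
 [-0.    -0.001 -1.   ]]
```

Request:
drive_tool(
  motion=[
    [[2,-5,0],[0,0,0],1],
    [[2,-5,0],[0,0,0],1],
    [[2,-5,0],[0,0,0],1],
    [[4.8,-1.2,0],[0,0,0],1],
    [[4.8,-1.2,0],[0,0,0],1],
    [[4.8,-1.2,0],[0,0,0],1],
    [[4.8,-1.2,0],[0,0,0],1],
    [[4.8,-1.2,0],[0,0,0],1],
    [[3.4,0.7,0],[0,0,0],1],
    [[3.4,0.7,0],[0,0,0],1],
    [[3.4,0.7,0],[0,0,0],1],
    [[0,0,0],[0,0,0],1],
  ],
  force=12,
)

```text
time: 1.7
position: [0.5459, -0.2777, 0.2914]
tool_rot: [-3.082, -0.597, -0.001]
ft_force: [-0.5, -0.4, -0.4]
grip_width: 1.003
grip_force: 0.0
```

Request:
drive_tool(
  motion=[
    [[-0.57,0.24,4],[0,0,0],1],
    [[0,0,4],[0,0,0],0.3],
    [[0,0,4],[0,0,0],0.1],
    [[0,0,2],[0,0,0],0.1],
    [[0,0,0],[0,0,0],0.1],
    [[0,0,0],[0,0,0],0.1],
  ],
)

```text
time: 2.45
position: [0.5404, -0.2846, 0.1541]
tool_rot: [3.084, 0.591, 0.003]
ft_force: [0.4, -0.1, 0.4]
grip_width: 0.577
grip_force: 0.0
```

```bash
python3 - <<'E'
from h import *
crop("scene",200,170,80,10,"s2.png"); 
s=ctrl.get_state();print(s["position"],s["grip_width"])
E
```

```text
[ 0.54058009 -0.28460897  0.15431623] 0.5631101482742207
```

View pics/s2.png

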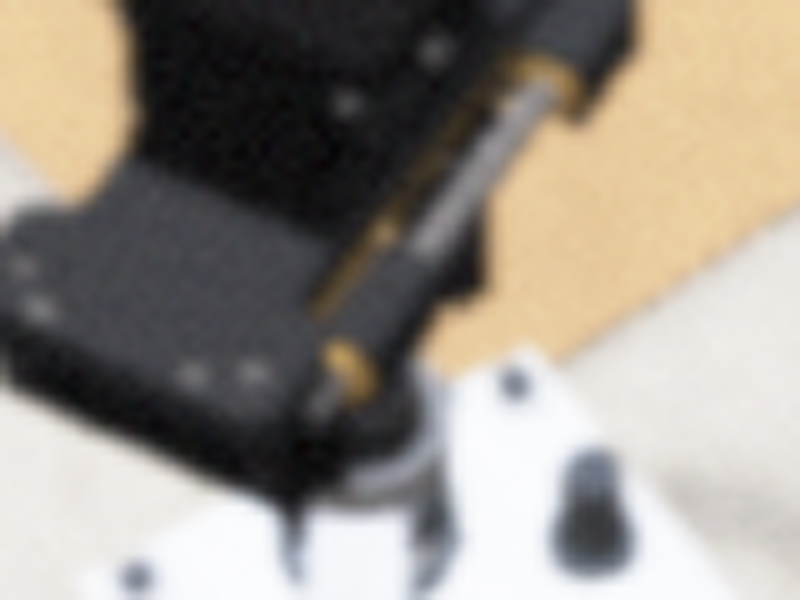

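The gripper body hides the cap in s2. Only the right side of the pivot cup shows, at about (410,460). I'll lower, close and feel the grip.

Request:
drive_tool(
  motion=[
    [[0.18,-0.2,0.8],[0,0,0],0.1],
    [[0,0,0.7],[0,0,0],0.1],
    [[0,0,0],[0,0,0],0.1],
    [[0,0,0],[0,0,0],-1],
    [[0,0,0],[0,0,0],-1],
    [[0,0,0],[0,0,0],-1],
    [[0,0,0],[0,0,0],-1],
    [[0,0,0],[0,0,0],-1],
  ],
  force=12,
)

```text
time: 3.5
position: [0.5406, -0.282, 0.1372]
tool_rot: [3.085, 0.591, 0.001]
ft_force: [2.7, -3.1, -4.5]
grip_width: 0.481
grip_force: 12.0
```

Stopped at 42 mm, which is the cup's outside width and not the cap. I'll open, raise 4 mm and close again.

Request:
drive_tool(
  motion=[
    [[0,0,0],[0,0,0],0.2],
    [[0,0,0],[0,0,0],0.2],
    [[0,0,-0.4],[0,0,0],0.2],
    [[0,0,0],[0,0,0],0.2],
    [[0,0,0],[0,0,0],-1],
    [[0,0,0],[0,0,0],-1],
    [[0,0,0],[0,0,0],-1],
    [[0,0,0],[0,0,0],-1],
    [[0,0,0],[0,0,0],-1],
    [[0,0,0],[0,0,0],-1],
  ],
)

```text
time: 4.75
position: [0.5405, -0.2815, 0.1412]
tool_rot: [3.085, 0.591, -0.0]
ft_force: [0.1, -0.9, 0.0]
grip_width: 0.313
grip_force: 12.0
```

Request:
drive_tool(
  motion=[
    [[0,0,-1.5],[0,0,0],-1],
    [[0,0,-2.5],[0,0,0],-1],
    [[0,0,-2.5],[0,0,0],-1],
    [[3.3,-0.8,0],[0,0,0],-1],
    [[3.3,-0.8,0],[0,0,0],-1],
    [[3.3,-0.8,0],[0,0,0],-1],
    [[3.4,-0.7,0],[0,0,0],-1],
    [[0,0,2.5],[0,0,0],-1],
    [[0,0,2.5],[0,0,0],-1],
    [[0,0,2.5],[0,0,0],-1],
    [[0,0,0],[0,0,0],-1],
    [[0,0,0],[0,0,0],-1],
  ],
)

```text
time: 6.25
position: [0.6533, -0.2036, 0.1329]
tool_rot: [3.085, 0.591, 0.003]
ft_force: [0.3, 0.2, -0.9]
grip_width: 0.312
grip_force: 11.9
```

```bash
python3 - <<'E'
from h import *
crop("scene",150,175,80,10,"s3.png")
s=ctrl.get_state();print(s["position"],s["grip_width"]); print(proj("scene",[.653,-.204,.015]),proj("scene",[*s["position"][:2],s["position"][2]-.08]))
E
```

```text
[ 0.65355675 -0.20370256  0.13322642] 0.313169324364043
(np.float64(183.83251129594524), np.float64(213.98503414167732)) (np.float64(181.41672546167933), np.float64(204.2066334277476))
```

View pics/s3.png

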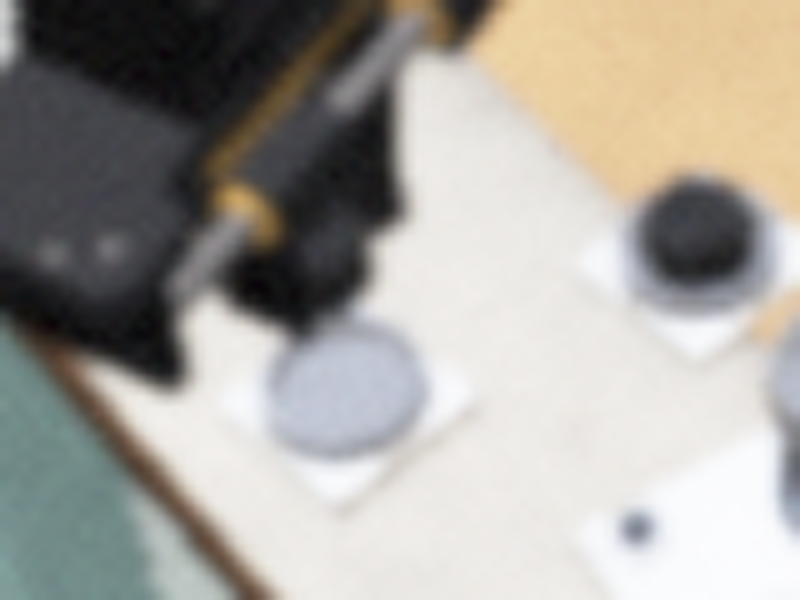

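s3 shows the cap in the fingers at about (305,275) and the empty cup centred at about (347,390). The cap is dark, so I'll brighten a tighter crop.

```bash
python3 - <<'E'
from h import *
im=np.mean([ctrl.get_image("scene")[188:233,160:220,::-1] for _ in range(4)],0)/255
im=np.clip(im,0,1)**.45*255
cv2.imwrite("pics/s4.png",cv2.resize(im.astype(np.uint8),None,fx=13,fy=13,interpolation=cv2.INTER_CUBIC))
p=ctrl.get_state()["position"];c=lambda q:tuple(round((a-b+.5)*13-.5) for a,b in zip(proj("scene",q),(160,188)))
t=np.linspace(0,2*np.pi,9)[:-1]
print("foot",[c([p[0]+.015*np.cos(a),p[1]+.015*np.sin(a),p[2]-.08]) for a in t],"rim",[c([.653+.0215*np.cos(a),-.204+.0215*np.sin(a),.015]) for a in t])
E
```

```text
foot [(242, 172), (206, 215), (217, 262), (269, 285), (331, 270), (366, 227), (355, 180), (303, 158)] rim [(254, 275), (204, 336), (219, 402), (292, 435), (379, 414), (428, 352), (411, 286), (339, 255)]
```

View pics/s4.png

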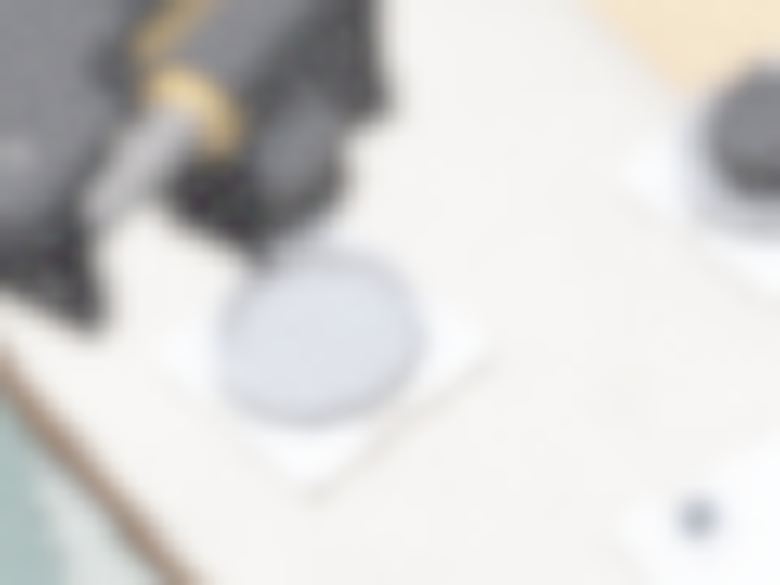

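```bash
python3 - <<'E'
from h import *
s=ctrl.get_state();p=s["position"];M=R.from_rotvec(s["tool_rot"]).as_matrix()
c=lambda q:tuple(round((a-b+.5)*13-.5) for a,b in zip(proj("scene",q),(160,188)))
for sg in(-1,1):
  print(sg,[c(p+M@[x,sg*y,.07]) for x in(-.0095,.0095) for y in(.0136,.028)])
print("captop",[c(p+M@[.0135*np.cos(a),.0135*np.sin(a),.064]) for a in np.linspace(0,5.5,8)])
print(s["tool_rot"],M.round(3).tolist())
E
```

```text
-1 [(277, 257), (230, 313), (192, 218), (144, 273)]
1 [(364, 155), (409, 102), (279, 117), (324, 64)]
captop [(213, 138), (261, 111), (317, 115), (347, 149), (335, 193), (286, 221), (230, 217), (200, 182)]
[3.08445728e+00 5.91237026e-01 2.31689078e-03] [[0.929, 0.37, 0.002], [0.37, -0.929, -0.001], [0.001, 0.001, -1.0]]
```

Request:
drive_tool(
  motion=[
    [[-0.15,0,1.5],[0,0,0],-1],
    [[0,0,1.5],[0,0,0],-1],
    [[0,0,0.2],[0,0,0],-1],
    [[0,0,0],[0,0,0],-1],
    [[0,0,0],[0,0,0],-1],
  ],
)

```text
time: 7.12
position: [0.6516, -0.204, 0.0996]
tool_rot: [3.085, 0.592, 0.001]
ft_force: [0.2, -0.3, -0.3]
grip_width: 0.309
grip_force: 11.9
```

```bash
python3 - <<'E'
from h import *
im=np.mean([ctrl.get_image("scene")[188:233,160:220,::-1] for _ in range(4)],0)/255
im=np.clip(im,0,1)**.6*255
cv2.imwrite("pics/s5.png",cv2.resize(im.astype(np.uint8),None,fx=13,fy=13,interpolation=cv2.INTER_CUBIC))
s=ctrl.get_state();p=s["position"];c=lambda q:tuple(round((a-b+.5)*13-.5) for a,b in zip(proj("scene",q),(160,188)))
t=np.linspace(0,2*np.pi,9)[:-1]
print(p,s["grip_width"],"foot",[c([p[0]+.015*np.cos(a),p[1]+.015*np.sin(a),p[2]-.08]) for a in t])
E
```

```text
[ 0.65143103 -0.2041484   0.09970029] 0.3117974008324202 foot [(274, 285), (239, 328), (250, 374), (301, 397), (362, 382), (396, 339), (384, 293), (334, 271)]
```

View pics/s5.png

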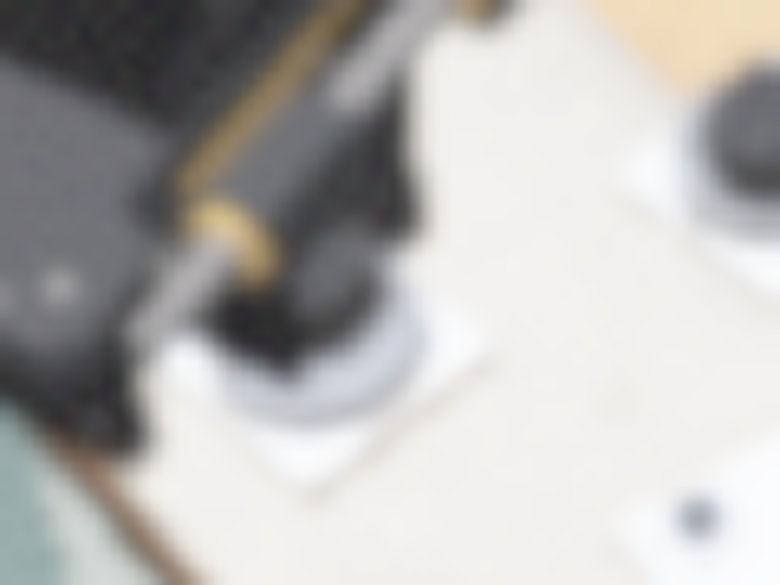

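In s5 the cap foot is centred at about (302,308), just above the cup centred at about (322,336). Allowing for height, the cap is a few mm too far out along tool x. I'll pull back 2 mm and lower slowly, watching the force.

Request:
drive_tool(
  motion=[
    [[-0.2,0,0],[0,0,0],-1],
    [[0,0,0.3],[0,0,0],-1],
    [[0,0,0.2],[0,0,0],-1],
    [[0,0,0.2],[0,0,0],-1],
    [[0,0,0],[0,0,0],-1],
  ],
)

```text
time: 7.95
position: [0.6492, -0.2048, 0.0919]
tool_rot: [-3.085, -0.592, 0.001]
ft_force: [0.4, -0.4, -0.1]
grip_width: 0.31
grip_force: 11.9
```

Request:
drive_tool(
  motion=[
    [[0,0,0.1],[0,0,0],-1],
    [[0,0,0.1],[0,0,0],-1],
    [[0,0,0.1],[0,0,0],-1],
    [[0,0,0],[0,0,0],-1],
  ],
)

```text
time: 8.45
position: [0.6494, -0.2048, 0.0902]
tool_rot: [3.085, 0.591, 0.0]
ft_force: [-2.6, 0.5, 5.1]
grip_width: 0.31
grip_force: 14.2
```

Floor contact at exactly the expected height. I'll release, rise, and check from above.

Request:
drive_tool(
  motion=[
    [[0,0,-0.1],[0,0,0],-1],
    [[0,0,0],[0,0,0],0.2],
    [[0,0,0],[0,0,0],0.2],
    [[0,0,0],[0,0,0],0.2],
    [[0,0,0],[0,0,0],0.2],
    [[0,0,-2],[0,0,0],0.2],
    [[0,0,-4],[0,0,0],0.2],
    [[-3,0,-5],[0,0,0],0.2],
    [[-4,2,-3],[0,0,8],0.2],
    [[-4,2,0],[0,0,10],0.2],
    [[-4,2,0],[0,0,10],0.2],
    [[0,0,0],[0,0,0],0.2],
  ],
)

```text
time: 9.95
position: [0.5159, -0.3044, 0.232]
tool_rot: [3.133, -0.184, -0.0]
ft_force: [1.1, 0.2, 0.8]
grip_width: 0.597
grip_force: 0.0
```

```bash
python3 - <<'E'
from h import *
crop("scene",150,175,120,6,"s6.png")
s=ctrl.get_state();print(s["position"],s["grip_width"],R.from_rotvec(s["tool_rot"]).as_matrix().round(3).tolist())
E
```

```text
[ 0.51798234 -0.30220289  0.2319908 ] 0.5982636413147708 [[0.994, -0.112, 0.001], [-0.112, -0.994, -0.002], [0.002, 0.002, -1.0]]
```

View pics/s6.png

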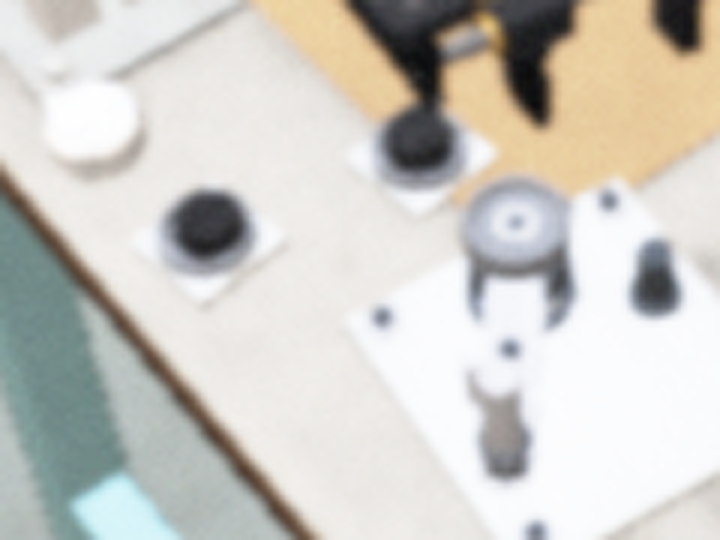

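In s6 the dust cap stands upright in its holder at (207,225), looking the same as the spare at (420,140). The pivot cup at (518,225) is empty, with its screw showing. The post is at (503,395) to (505,470). Next is the post.

Request:
drive_tool(
  motion=[
    [[-2.6,-3.8,0],[0,0,0],0.4],
    [[-2.6,-3.7,0],[0,0,0],0.4],
    [[0,0,0],[0,0,8.5],0.4],
    [[0,0,0],[0,0,8.5],0.4],
    [[0,0,0],[0,0,0],0.4],
    [[0,0,0],[0,0,0],0.4],
  ],
)

```text
time: 10.75
position: [0.4762, -0.2197, 0.2306]
tool_rot: [-3.078, 0.628, -0.001]
ft_force: [0.2, -0.9, 0.3]
grip_width: 0.7
grip_force: 0.0
```

```bash
python3 - <<'E'
from h import *
s=ctrl.get_state();p=s["position"];M=R.from_rotvec(s["tool_rot"]).as_matrix()
print(p,s["grip_width"],s["joint_positions"].round(2),M.round(3).tolist())
for pt in([.4745,-.2215],[.4686,-.2195]): print("tool offset mm",(M.T@(np.array([*pt,.13])-p)*1000).round(1))
c=lambda q:tuple(round((a-b+.5)*6-.5) for a,b in zip(proj("scene",q),(150,175)))
print(c([.4745,-.2215,.092]),c([.4745,-.2215,.051]),c([.5415,-.282,.066]))
E
```

```text
[ 0.47619019 -0.21972161  0.2306071 ] 0.7003542522895118 [ 0.72  0.11 -0.36  1.83  0.04  1.2  -1.63] [[0.92, -0.392, 0.001], [-0.392, -0.92, 0.0], [0.001, -0.0, -1.0]]
tool offset mm [ -0.9   2.3 100.6]
tool offset mm [ -7.1   2.8 100.6]
(494, 388) (500, 451) (517, 230)
```

Request:
drive_tool(
  motion=[
    [[-0.1,0.25,4],[0,0,0],0.4],
    [[0,0,4],[0,0,0],0.4],
    [[0,0,2],[0,0,0],0.4],
    [[0,0,0],[0,0,0],0.4],
    [[0,0,0],[0,0,0],-1],
    [[0,0,0],[0,0,0],-1],
    [[0,0,0],[0,0,0],-1],
    [[0,0,0],[0,0,0],-1],
    [[0,0,0],[0,0,0],-1],
    [[0,0,0],[0,0,0],-1],
    [[0,0,0],[0,0,0],-1],
    [[0,0,0],[0,0,0],-1],
  ],
  force=45,
)

```text
time: 12.25
position: [0.4738, -0.2219, 0.1303]
tool_rot: [-3.077, 0.633, -0.0]
ft_force: [1.2, 2.7, 1.7]
grip_width: 0.174
grip_force: 45.0
```

```bash
cat > plan.py <<'E'
from h import *
s=ctrl.get_state();p=s["position"];M=R.from_rotvec(s["tool_rot"]).as_matrix()
piv=np.array([.5415,-.2820]); d=p[:2]-piv
print(p,s["grip_width"],s["ft_force"],"r",np.hypot(*d),"ang",np.degrees(np.arctan2(d[1],d[0]))%360,"ytool",np.degrees(np.arctan2(M[1,1],M[0,1]))%360)
E
python3 plan.py
```

```text
[ 0.47382703 -0.22189845  0.13034829] 0.17423190161490848 [1.16244412 2.70031615 1.74219947] r 0.09050871294599133 ang 138.39116127409426 ytool 246.7310108003859
```

```bash
cat >> plan.py <<'E'
import sys
n=int(sys.argv[1]);tot=float(sys.argv[2]);turn=float(sys.argv[3]);r=.0903
a0=np.arctan2(d[1],d[0]);y0=np.arctan2(M[1,1],M[0,1]);q=d
for i in range(1,n+1):
    a=a0+np.radians(tot)*i/n; nq=r*np.array([np.cos(a),np.sin(a)])
    y=y0+np.radians(turn)*(i-1)/n; ex=np.array([-np.sin(y),np.cos(y)]);ey=np.array([np.cos(y),np.sin(y)])
    ex=np.array([ey[1]*-1,ey[0]]) # z down: x = y cross z
    v=nq-q;print((100*np.array([v@ex,v@ey])).round(2),-turn/n);q=nq
print(M.round(2).tolist(),ex)
E
python3 plan.py 12 60 48
```

```text
[ 0.47382703 -0.22189845  0.13034829] 0.17423190161490848 [1.16244412 2.70031615 1.74219947] r 0.09050871294599133 ang 138.39116127409426 ytool 246.7310108003859
[-0.2   0.76] -4.0
[-0.2   0.76] -4.0
[-0.19  0.76] -4.0
[-0.18  0.77] -4.0
[-0.16  0.77] -4.0
[-0.15  0.77] -4.0
[-0.13  0.78] -4.0
[-0.12  0.78] -4.0
[-0.11  0.78] -4.0
[-0.09  0.78] -4.0
[-0.08  0.78] -4.0
[-0.07  0.78] -4.0
[[0.92, -0.4, 0.0], [-0.4, -0.92, 0.0], [0.0, -0.0, -1.0]] [0.93525258 0.35398109]
```

Request:
drive_tool(
  motion=[
    [[-0.2,0.76,0],[0,0,-4],-1],
    [[-0.2,0.76,0],[0,0,-4],-1],
    [[-0.19,0.76,0],[0,0,-4],-1],
    [[-0.18,0.77,0],[0,0,-4],-1],
    [[-0.16,0.77,0],[0,0,-4],-1],
    [[-0.15,0.77,0],[0,0,-4],-1],
    [[-0.13,0.78,0],[0,0,-4],-1],
    [[-0.12,0.78,0],[0,0,-4],-1],
    [[-0.11,0.78,0],[0,0,-4],-1],
    [[-0.09,0.78,0],[0,0,-4],-1],
    [[-0.08,0.78,0],[0,0,-4],-1],
    [[-0.07,0.78,0],[0,0,-4],-1],
  ],
  force=45,
)

```text
time: 13.75
position: [0.4549, -0.307, 0.1302]
tool_rot: [-3.061, -0.68, 0.005]
ft_force: [-3.7, 9.7, 9.4]
grip_width: 0.173
grip_force: 45.0
```

```bash
python3 plan.py 3 12 4
```

```text
[ 0.45490966 -0.3070308   0.13019756] 0.1732288163145481 [-3.66313039  9.67223048  9.35725125] r 0.09013561153722029 ang 196.12307678840176 ytool 295.04323773876047
[-0.09  0.62] -1.3333333333333333
[-0.05  0.63] -1.3333333333333333
[-0.02  0.63] -1.3333333333333333
[[0.91, 0.42, -0.0], [0.42, -0.91, 0.01], [-0.0, -0.01, -1.0]] [0.88531326 0.46499509]
```

Request:
drive_tool(
  motion=[
    [[-0.05,0.6,0],[0,0,-1],-1],
    [[-0.03,0.6,0],[0,0,-1],-1],
    [[0,0.3,0],[0,0,0],-1],
    [[0,0,0],[0,0,0],-1],
    [[0,0,0],[0,0,0],-1],
  ],
)

```text
time: 14.38
position: [0.4596, -0.3219, 0.1302]
tool_rot: [-3.05, -0.727, 0.007]
ft_force: [-6.4, 8.5, 9.3]
grip_width: 0.175
grip_force: 45.0
```

```bash
python3 plan.py 1 2 0
```

```text
[ 0.45955683 -0.32191617  0.13017862] 0.17538194660247433 [-6.39708439  8.49144854  9.33010723] r 0.09114813776398341 ang 205.97164827552874 ytool 296.82421958696506
[0.09 0.32] -0.0
[[0.89, 0.45, -0.01], [0.45, -0.89, 0.0], [-0.0, -0.01, -1.0]] [0.89239515 0.45125481]
```

Request:
drive_tool(
  motion=[
    [[0.05,0.2,0],[0,0,0],-1],
    [[0.05,0.2,0],[0,0,0],-1],
    [[0,0,0],[0,0,0],-1],
    [[0,0,0],[0,0,0],-1],
    [[0,0,0],[0,0,0],-1],
  ],
)

```text
time: 15.0
position: [0.4611, -0.3254, 0.1301]
tool_rot: [-3.05, -0.726, 0.011]
ft_force: [-8.4, 7.7, 11.2]
grip_width: 0.171
grip_force: 45.0
```

```bash
python3 plan.py 1 2 0
```

```text
[ 0.46109893 -0.325438    0.13013913] 0.17066611208644403 [-8.43070439  7.73977136 11.15409932] r 0.09138485455303037 ang 208.38086742412798 ytool 296.7864114129926
[0.12 0.31] -0.0
[[0.89, 0.45, -0.01], [0.45, -0.89, 0.0], [-0.01, -0.01, -1.0]] [0.89269273 0.45066584]
```

Request:
drive_tool(
  motion=[
    [[0,0.2,0],[0,0,0],-1],
    [[0,0.2,0],[0,0,0],-1],
    [[0,0,0],[0,0,0],-1],
    [[0,0,0],[0,0,0],-1],
    [[0,0,0],[0,0,0],-1],
  ],
)

```text
time: 15.62
position: [0.4616, -0.3261, 0.1301]
tool_rot: [-3.044, -0.727, 0.016]
ft_force: [-14.6, 16.1, 19.6]
grip_width: 0.173
grip_force: 45.0
```

```bash
python3 plan.py 1 2 0
```

```text
[ 0.46157986 -0.3261074   0.13005694] 0.17296235262868762 [-14.579507    16.09346629  19.6405241 ] r 0.09128357716034477 ang 208.89401645853118 ytool 296.8488634200716
[0.12 0.31] -0.0
[[0.89, 0.45, -0.01], [0.45, -0.89, 0.01], [-0.01, -0.01, -1.0]] [0.89220097 0.4516386 ]
```

The stop is reached: a 4 mm command moved it under 1 mm and the force rose. I'll ease off slightly and take a last look.

Request:
drive_tool(
  motion=[
    [[0,-0.1,0],[0,0,0],-1],
    [[0,0,0],[0,0,0],-1],
    [[0,0,0],[0,0,0],-1],
    [[0,0,0],[0,0,0],-1],
    [[0,0,0],[0,0,0],-1],
    [[0,0,0],[0,0,0],-1],
  ],
)

```text
time: 16.38
position: [0.4614, -0.326, 0.1301]
tool_rot: [-3.045, -0.727, 0.015]
ft_force: [-13.6, 13.5, 17.2]
grip_width: 0.171
grip_force: 45.0
```

```bash
python3 - <<'E'
from h import *
crop("scene",150,160,150,5,"s7.png")
E
```

```text
(no output)
```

View pics/s7.png

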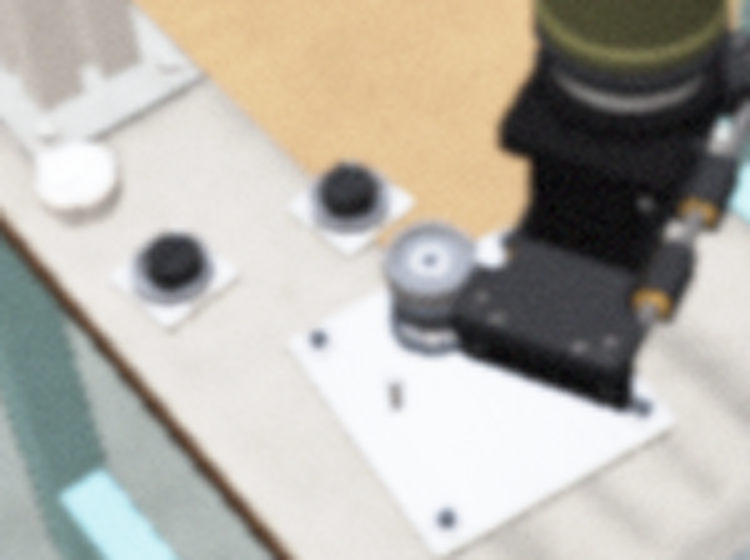

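s7 shows the rest dowel bare at (396,395) and the arm swung round under the gripper on the stop side. The pivot is open at (430,260) and the dust cap is seated at (174,260). The job is ready to hand in.

```bash
python3 -c "
from bench import ctrl
print(ctrl.close_job())"
```

```text
the job is handed in; nothing more can be done
None
```

The dust cap stands upright, fully down in the empty holder and released, and the tensioner arm is held against its stop with the gripper still closed on the post; I handed the job in that way at about 16.5 s.

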